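# Unlock the cash box and hold the key turned

### The arm

A 6-joint arm with a two-finger parallel gripper is mounted at the origin on a cart in front of the work surface, level with it; the furniture and walls round the work are solid. World frame = base frame: x ahead of the robot, y to its left, z up, the work surface at z = 0. Lengths are in m, angles in rad, forces in N, time in s.
With the tool pointing down it reaches from about 0.275 to 1 m from the base axis. Payload 8.4 kg.
Tool frame: the origin (TCP) lies between the finger pads; the fingertips stand 8 mm ahead of it and the grasp point (between the pads) lies 11 mm behind it; z points along the fingers, y is the direction in which the jaws open and shut (so a half turn about z gives the same grasp; the last joint's range is limited). The gripper opens to 85 mm and grips with 20 to 120 N. Pads are 22 mm wide; open, the fingers measure 114 mm over their backs; the gripper's body (76 mm by 85 mm) begins 54 mm behind the grasp point. The pads swing forward as they close: fully open they stand 13 mm farther back than shut.
Start: joints at [1.229, 0.353, 1.633, -0, 1.155, -0.002], TCP at [0.208, 0.589, 0.239] pointing down, gripper open.
Joint ranges: [-2.63, 2.63], [-0.92, 2.1], [0.06, 2.66], [-1.3, 4.44], [0, 2.69], [-3.02, 3.02]. Speed limits (rad/s): [2.22, 2.22, 2.79, 3.14, 3.14, 3.14].

### API

Orientations are given as a 3x3 rotation matrix whose columns are the frame's x, y, z axes.
In Python, from rig import robot gives the robot as it stands.
- The arm moves only by the tool apply_moves, never from a script. Its argument "rows" is a list of rows, each a list of 5 numbers: the closure in counts, from 0 (fully open) to 255 (shut), then the shift along the tool's x, y, z in m, then the turn about the tool's z in degrees. In form: [[claw, dx, dy, dz, roll], ...]. A call has 1 to 20 rows; each row is the pose to reach, as a shift and turn from the pose commanded when the call began, along the tool's axes at that moment; what a row does not reach only later rows make up. A row lasts 1/12 s, in which the tool goes at most 41.7 mm and 7.16 degrees, less where a joint would pass 70% of its speed; a pose out of reach is approached as far as the arm can. A call with a gripper value outside its range is refused whole. The fingers move at their own pace and stop on an object; the grip force is fixed at half the most. Time passes only in rows, so rows that repeat a pose let the fingers close. It gives the time, the measured TCP pose, the force and the opening at its end, in the units of the state.
- robot.get_state(): the state, without advancing time (a new reading comes with each control period).
- robot.capture(name): name is "scene" or "side" or "wrist"; returns the picture (480x640x3 uint8, red, green, blue); there is no depth.
- robot.camera_info(name): a dict with "fx", "fy", "cx", "cy" (pixels), "xyz" and "rotation" of the camera in the world. Camera axes: x right, y up, looking along -z (the intrinsics and any distortion apply to the point x, -y, -z); pixel columns grow to the right and rows downward; lengths in m; the calibration is good to about 2 mm. The wrist camera is an equidistant fisheye: a pixel r from the principal point sees the ray r / f radians off the axis. A picture is of the moment at which its call begins: read the wrist's pose just before it. camera_info takes no time and is no camera call; for the wrist camera it gives the pose at the moment of the call.
- robot.close_job(): hands the job in, once; it reports no verdict.
The state is a dict: "time_s": time; "joint_pos": joint angles; "dq": joint speeds; "effort": joint torques, N m; "position": TCP position; "ee_rot": TCP orientation; "force": force on the tool from outside, world axes, zero at the start; "moment": the same for the moment, N m; "gripper_width": finger opening in m.
Only numpy, scipy, OpenCV 4.12 (cv2) and the standard library are available. Lean on these libraries where they do the work, as an engineer would, in place of code of your own. Each camera call takes 0.05 s, during which the arm holds its last target.

### The job

Of the three keys standing in the wooden blocks, take the one whose blade matches the keyway in the cash box lid, and push it into the lock until its shoulder is fully home, rocking it a little clockwise to get past the sticky pin halfway down. Only then turn it a quarter turn clockwise (seen from above) as far as it goes and finish still gripping it there, because the lock springs back if let go. Leave the other two keys, the tag block and the card box where they are.

Things in the scene. Friction and masses are not known exactly. Their poses are not given: they have to be found in the camera images.
- cash_box: Closed grey steel cash box, 204 (x) x 164 (y) x 80 mm high, fixed to the bench; origin: centre of its underside, x to the hinge side, z up. A folded wire handle (9 mm high) lies on the lid at x = +52 to +83 mm; the lock is at x = -30 mm, y = 0.
- keyway (a point): Centre of the keyway's mouth in the top face of the brass lock cylinder (34 mm across, 2 mm above the lid, 82 above the bench). z up, x along the slot (turns with the cylinder; at 0 it is the box's x). Straight slot 17 (x) x 7 mm (y), 40 deep; a key goes in either way round and is fully home when its shoulder lies on this face, tip 36 mm down.
- pin (a point): On the lock's axis, at the top of the sticky steel pin that crosses the slot 18 mm below the mouth. Pushing cannot force it; it slides aside as the cylinder turns clockwise, clear at 0.12 to 0.2 rad of cylinder (0.3 to 0.4 rad of key twist, the blade having 0.14 rad of play). Twist, then push down. Past it, the pin rests on the blade and the cylinder stays at about 0.15 rad.
- lock_cylinder (a joint): Angle of the lock cylinder, rad: 0 at rest, grows clockwise seen from above, stops at 1.57. A spring turns it back, from 0.03 N m at 0 to 0.11 N m at the stop. It counts as turned above 1.3 and must still be below 0.8 when the key goes home.
- flat_key: Fits the lock: flat blade 14 (x) x 5 mm (y). Upright key, about 40 g, same turned half round. Origin: centre of the blade's tip; z up, x bow width, y thickness. Blade z 0-36 mm (last 7 taper to 8 x 2), shoulder plate 30 x 14 x 4 (z 36-40), black grip (bow) 28 (x) x 10 (y) x 34 (z 40-74).
- wide_key: Does not fit: flat blade 24 (x) x 5 mm (y). Upright key, about 40 g, same turned half round. Origin: centre of the blade's tip; z up, x bow width, y thickness. Blade z 0-36 mm (last 7 taper to 18 x 2), shoulder plate 30 x 14 x 4 (z 36-40), black grip (bow) 28 (x) x 10 (y) x 34 (z 40-74).
- square_key: Does not fit: square blade 10 x 10 mm. Upright key, about 40 g, same turned half round. Origin: centre of the blade's tip; z up, x bow width, y thickness. Blade z 0-36 mm (last 7 taper to 6 x 6), shoulder plate 30 x 14 x 4 (z 36-40), black grip (bow) 28 (x) x 10 (y) x 34 (z 40-74).
- flat_key_block: Wooden block, 54 x 44 mm, 24 mm high, fixed to the bench, origin under its centre; the flat key stands in its slot, tip 6 mm above the bench, 18 mm of blade sunk in the block (0.6 mm play all round), 18 mm showing below the shoulder.
- wide_key_block: Wooden block, 54 x 44 mm, 24 mm high, fixed to the bench, origin under its centre; the wide key stands in its slot, tip 6 mm above the bench, 18 mm of blade sunk in the block (0.6 mm play all round), 18 mm showing below the shoulder.
- square_key_block: Wooden block, 54 x 44 mm, 24 mm high, fixed to the bench, origin under its centre; the square key stands in its slot, tip 6 mm above the bench, 18 mm of blade sunk in the block (0.6 mm play all round), 18 mm showing below the shoulder.
- tag_block: Bystander: pad of buff card tags, 95 x 48 x 19 mm, lying on the bench behind the keys; origin: centre of its underside.
- card_box: Bystander: upright pale card box, 70 x 69 x 110 mm; origin: centre of its underside.
Mind the look-alikes: they are no part of the job. What is shaped like the flat_key but blue or green is not meant.

How it is judged:
By the outcome, as a careful person would: the job done as asked, in the order asked, and still so for the second after the job is handed in, while the arm keeps its last pose, push and grip.
It also fails if it takes over 56 s, if anything falls off the work surface, if the arm or the gripper's body presses on something with over 40 N, if the wrist force passes 120 N, or if a joint passes its speed limit or range.

## Working session

There is one attempt and no reset: what is moved stays moved. The work goes in short steps, Python scripts to look and compute and a tool call to move; the robot and the scene stay as the last step left them, time stands still between calls to the robot, and variables do not carry over. Pictures are saved under pics/ and viewed, and the job is handed in when it is done.

Besides the shell and the picture viewer there is one more tool, called after "Request:" in YAML: its name, and indented under it one key for each argument. apply_moves: Moves the arm, as the interface text tells. Its arguments: {"type":"object","properties":{"rows":{"type":"array"}},"required":["rows"]}

```bash
mkdir -p pics
python3 - <<'E'
from rig import robot
import cv2
s=robot.get_state(); print(s)
for n in ("scene","side","wrist"):
    i=robot.camera_info(n); print(n,i)
    cv2.imwrite(f"pics/{n}0.png",robot.capture(n)[:,:,::-1])
E
```

```text
{'time_s': 0.0, 'joint_pos': array([ 1.22859950e+00,  3.53681642e-01,  1.63411864e+00,  2.15369348e-05,
        1.15519942e+00, -2.37156190e-03]), 'dq': array([-6.33052311e-04,  4.58743511e-05,  1.72871340e-03, -1.87577826e-04,
        8.55048575e-04, -1.62467585e-03]), 'effort': array([-2.51067331e-04, -6.05260634e+01, -3.42059112e+01, -9.42732356e-06,
        9.46858112e-03, -1.60190189e-05]), 'position': array([0.20814994, 0.58883512, 0.23854738]), 'ee_rot': array([[-9.42810013e-01,  3.33330224e-01, -4.90708424e-04],
       [ 3.33330585e-01,  9.42809091e-01, -1.31886074e-03],
       [ 2.30282165e-05, -1.40700324e-03, -9.99999010e-01]]), 'force': array([ 0.10760213, -0.53240531,  0.52587264]), 'moment': array([-0.00725361, -0.02738265, -0.01381438]), 'gripper_width': 0.08533697279894076}
scene {'fx': 481.5940302728977, 'fy': 481.5940302728977, 'cx': 321.1402961141478, 'cy': 233.6354480894738, 'xyz': array([-0.04693926,  0.52865855,  0.51855493]), 'rotation': array([[-0.68711879,  0.34101119, -0.64154433],
       [-0.72645628, -0.33627211,  0.59931822],
       [-0.01135925,  0.87785673,  0.47878861]])}
side {'fx': 477.40106389212224, 'fy': 477.40106389212224, 'cx': 313.8806559329049, 'cy': 238.07990421420214, 'xyz': array([ 0.55587155, -0.91660633,  0.42836375]), 'rotation': array([[ 0.9998414 , -0.00431743, -0.0172784 ],
       [-0.01459443,  0.35740452, -0.93383564],
       [ 0.01020715,  0.9339397 ,  0.35728482]])}
wrist {'fx': 371.64829954431775, 'fy': 371.64829954431775, 'cx': 310.0703211858115, 'cy': 238.42477108122853, 'xyz': array([0.12937907, 0.61569287, 0.37328951]), 'rotation': array([[ 0.33290596, -0.89260121, -0.30403405],
       [ 0.94295946,  0.31477242,  0.10837793],
       [-0.00103674, -0.32277144,  0.94647637]])}
```

View pics/scene0.png

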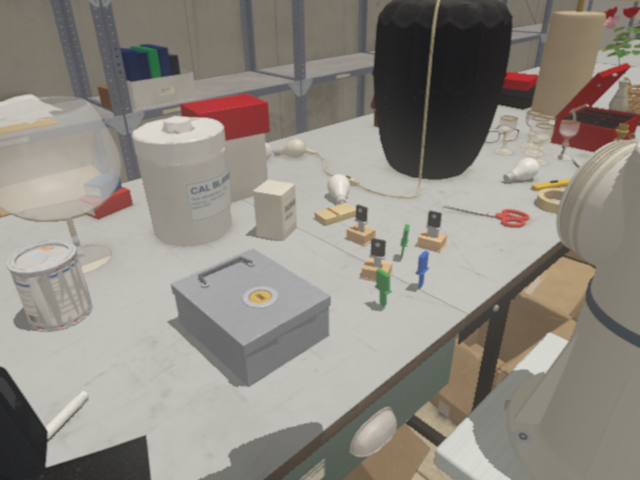

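View pics/side0.png

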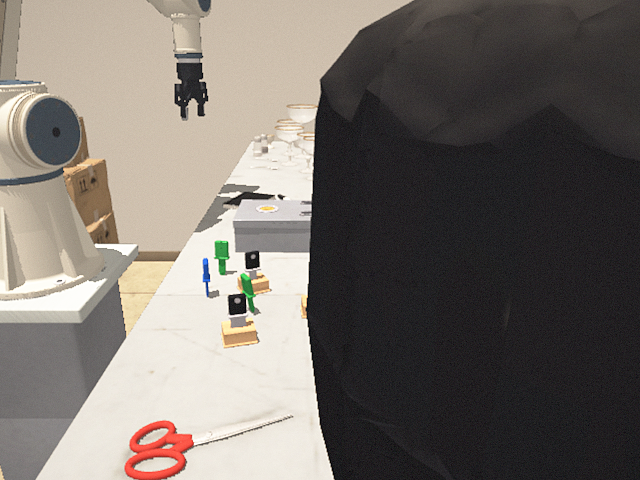

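View pics/wrist0.png

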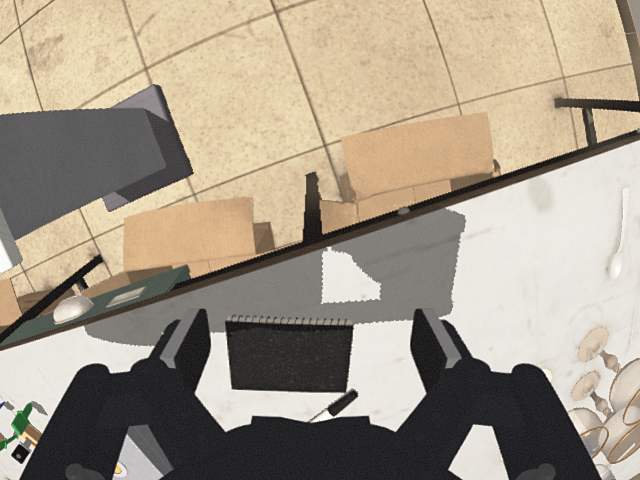

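The scene view shows the cash box with its lock at (261,297). Three black-bowed keys stand in blocks at (361,215), (378,248) and (434,222), and there are blue and green look-alikes. Next I'll enlarge the keys to compare their blades.

```bash
cat > h.py <<'E'
from rig import robot
import numpy as np, cv2
def ray(n,u,v,info=None):
    i=info or robot.camera_info(n)
    x=(u-i['cx'])/i['fx']; y=(v-i['cy'])/i['fy']
    if n=='wrist':
        r=np.hypot(x,y); k=np.sin(r)/r if r>1e-9 else 1
        d=np.array([x*k,-y*k,-np.cos(r)])
    else: d=np.array([x,-y,-1.])
    return np.array(i['xyz']),np.array(i['rotation'])@d
def onz(n,u,v,z,info=None):
    o,d=ray(n,u,v,info); return o+d*(z-o[2])/d[2]
def proj(n,p,info=None):
    i=info or robot.camera_info(n)
    q=np.array(i['rotation']).T@(np.array(p)-i['xyz']); x,y,z=q[0],-q[1],-q[2]
    if n=='wrist':
        r=np.hypot(x,y); t=np.arctan2(r,z); x,y=x/r*t,y/r*t
    else: x,y=x/z,y/z
    return i['cx']+i['fx']*x,i['cy']+i['fy']*y
E
python3 - <<'E'
import cv2,numpy as np
a=cv2.imread('pics/scene0.png'); b=cv2.imread('pics/side0.png')
c=cv2.resize(a[195:315,335:455],(600,600),interpolation=cv2.INTER_CUBIC)
cv2.imwrite('pics/c1.png',c)
d=cv2.resize(b[230:360,190:320],(600,600),interpolation=cv2.INTER_CUBIC)
cv2.imwrite('pics/c2.png',d)
from h import *
print("lock",onz('scene',261,297,.082))
for u,v in ((362,208),(378,240),(434,213)): print(onz('scene',u,v,.08))
E
```

```text
lock [0.45559935 0.186735   0.082     ]
[ 0.56214228 -0.15886539  0.08      ]
[ 0.44885645 -0.07837978  0.08      ]
[ 0.44230172 -0.24598235  0.08      ]
```

View pics/c1.png

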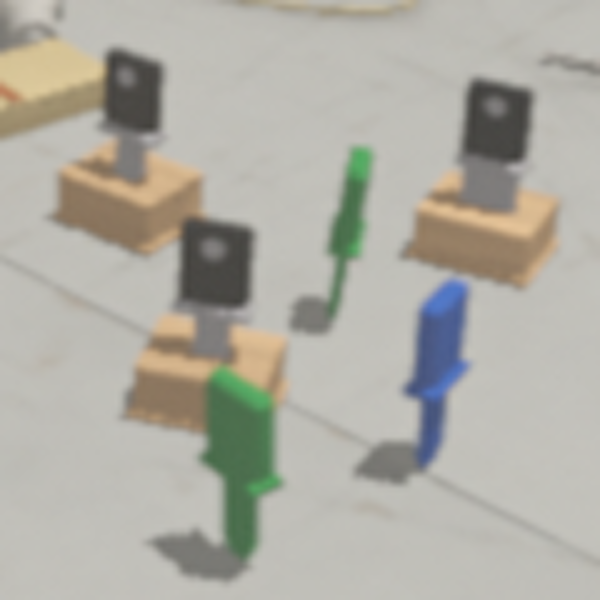

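View pics/c2.png

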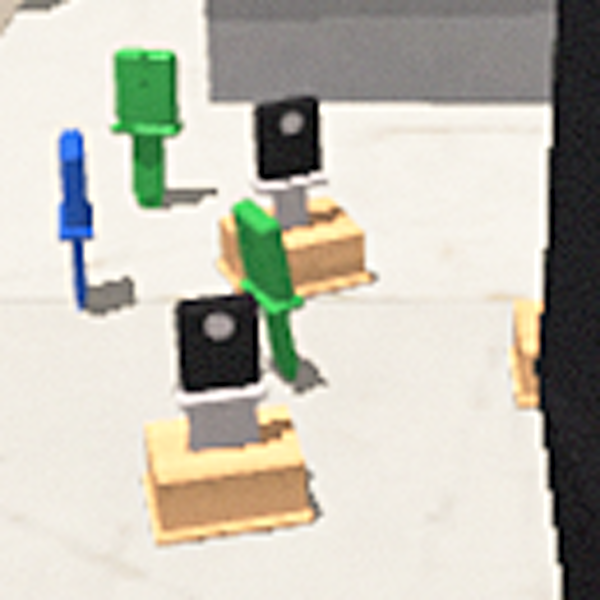

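Request:
apply_moves:
  rows:
    - [0,-0.236,-0.309,0,0]
    - [0,-0.236,-0.309,0,0]
    - [0,-0.236,-0.309,0,0]
    - [0,-0.236,-0.309,0,0]
    - [0,-0.236,-0.309,0,0]
    - [0,-0.236,-0.309,0,0]
    - [0,-0.236,-0.309,0,0]
    - [0,-0.236,-0.309,0,0]
    - [0,-0.236,-0.309,0,0]
    - [0,-0.236,-0.309,0,0]
    - [0,-0.236,-0.309,0,0]

```text
time_s: 1.07
position: [0.3282, 0.2164, 0.2392]
ee_rot: [[-0.942, 0.337, 0.0], [0.337, 0.942, -0.001], [-0.0, -0.001, -1.0]]
force: [0.6, -0.5, -0.4]
gripper_width: 0.0853
```

Run:
```python
from h import *
import pickle
s=robot.get_state(); i=robot.camera_info('wrist'); im=robot.capture('wrist')
print(s['time_s'],s['position'],i['xyz'])
pickle.dump(i,open('w1.pkl','wb'))
cv2.imwrite('pics/w1.png',im[:,:,::-1])
print('vase',onz('scene',430,172,0),onz('scene',385,160,0))
```

```text
1.0667 [0.32815555 0.21641477 0.23922456] [0.24940464 0.24346617 0.37387437]
vase [ 0.69767485 -0.60478428  0.        ] [ 0.85595865 -0.59074452  0.        ]
```

View pics/w1.png

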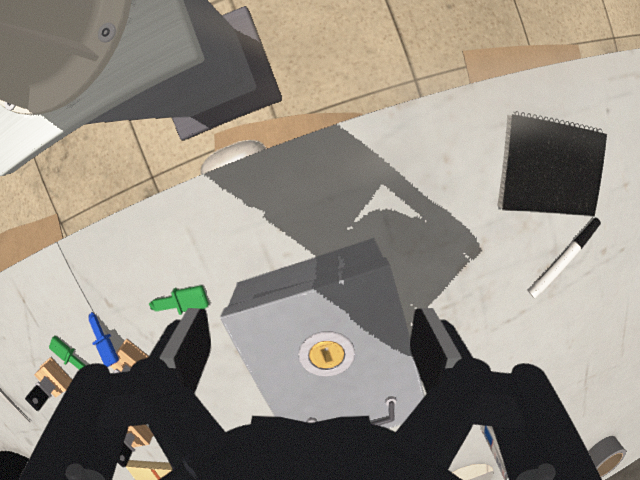

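The lock shows at about (327,355) with a dark slot, and the near edge of the lid runs from (222,315) to about (388,263). I'll measure the slot and the edges.

Run:
```python
from h import *
import pickle
i=pickle.load(open('w1.pkl','rb')); a=cv2.imread('pics/w1.png')
cv2.imwrite('pics/w1c.png',cv2.resize(a[230:430,205:435],(690,600),interpolation=cv2.INTER_CUBIC))
hsv=cv2.cvtColor(a,cv2.COLOR_BGR2HSV)
m=cv2.inRange(hsv,(12,90,110),(35,255,255)); m[:, :290]=0; m[:,365:]=0; m[:330]=0; m[:]=m; m[380:]=0
pts=np.argwhere(m>0)
W=np.array([onz('wrist',u,v,.082,i) for v,u in pts])
h=cv2.convexHull(W[:,:2].astype(np.float32)*1000); (c,r,_)= (lambda e:(e[0],e[1],e[2]))(cv2.minEnclosingCircle(h)); print('cyl',c,r,cv2.fitEllipse(h))
sub=a[340:370,310:345]
d=cv2.inRange(hsv,(0,0,0),(180,255,120)); d[:345]=0;d[366:]=0;d[:,312:]=d[:,312:];d[:,:314]=0;d[:,342:]=0
p=np.argwhere(d>0);print(len(p))
S=np.array([onz('wrist',u,v,.082,i)[:2]*1000 for v,u in p],np.float32);print('slot',cv2.minAreaRect(S),S.mean(0))
```

```text
Traceback (most recent call last):
IndexError: tuple index out of range
```

View pics/w1c.png

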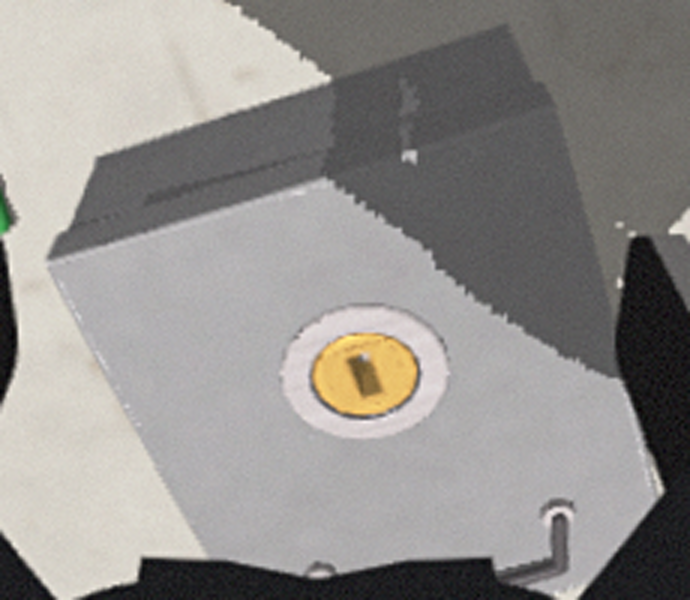

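Run:
```python
from h import *
import pickle
i=pickle.load(open('w1.pkl','rb')); a=cv2.imread('pics/w1.png')
hsv=cv2.cvtColor(a,cv2.COLOR_BGR2HSV)
m=cv2.inRange(hsv,(12,70,110),(35,255,255)); m[:, :290]=0; m[:,365:]=0; m[:330]=0; m[380:]=0
W=np.array([onz('wrist',u,v,.082,i)[:2]*1000 for v,u in np.argwhere(m>0)],np.float32)
print('cyl',cv2.minEnclosingCircle(W),cv2.fitEllipse(cv2.convexHull(W)))
d=cv2.inRange(hsv,(0,0,0),(180,255,130)); d[:346]=0;d[364:]=0;d[:,:316]=0;d[:,336:]=0
p=np.argwhere(d>0);print(len(p))
S=np.array([onz('wrist',u,v,.082,i)[:2]*1000 for v,u in p],np.float32);print('slot',cv2.minAreaRect(S),S.mean(0))
P=lambda x,y:onz('wrist',205+x/3,230+y/3,.08,i)[:2]
A,B,C,D=P(50,260),P(553,102),P(208,558),P(615,360)
ang=lambda v:np.degrees(np.arctan2(v[1],v[0]))
print(A,B,'len',np.linalg.norm(A-B),'yaw',ang(A-B)-90,ang(B-A)-90,ang(C-A),ang(D-B))
for (u,v) in((261,297),): print(onz('scene',u,v,.082))
yaw=np.radians((ang(C-A)+ang(D-B))/2)
yaw=np.arctan2(-(B-A)[0],(B-A)[1]); x=np.array([np.cos(yaw),np.sin(yaw)]);print(np.degrees(yaw),'lock pred',(A+B)/2+.072*x)
```

```text
cyl ((460.1466064453125, 184.66830444335938), 17.2597599029541) ((460.1841735839844, 184.681396484375), (33.4056282043457, 34.328369140625), 172.25685119628906)
38
slot ((459.4365234375, 184.14002990722656), (5.08807897567749, 13.177486419677734), 88.72027587890625) [457.6102  183.60146]
[0.38886159 0.10580974] [0.38919681 0.26667274] len 0.1608633465637381 yaw -180.11939792179177 -0.11939792179177289 -1.2915737403176948 -1.7940275968497479
[0.45559935 0.186735   0.082     ]
-0.11939792179176938 lock pred [0.46102905 0.1860912 ]
```

Request:
apply_moves:
  rows:
    - [0,-0.149,-0.297,0,-20]
    - [0,-0.149,-0.297,0,-20]
    - [0,-0.149,-0.297,0,-20]
    - [0,-0.149,-0.297,0,-20]
    - [0,-0.149,-0.297,0,-20]
    - [0,-0.149,-0.297,0,-20]
    - [0,-0.149,-0.297,0,-20]
    - [0,-0.149,-0.297,0,-20]
    - [0,-0.149,-0.297,0,-20]
    - [0,-0.149,-0.297,0,-20]

```text
time_s: 1.95
position: [0.3708, -0.1133, 0.2395]
ee_rot: [[-1.0, -0.007, 0.001], [-0.007, 1.0, -0.001], [-0.001, -0.001, -1.0]]
force: [-0.0, 0.5, -0.9]
gripper_width: 0.0852
```

Run:
```python
from h import *
import pickle
s=robot.get_state(); i=robot.camera_info('wrist'); im=robot.capture('wrist')
print(s['time_s'],s['position'],s['ee_rot'],i['xyz'])
pickle.dump(i,open('w2.pkl','wb'))
cv2.imwrite('pics/w2.png',im[:,:,::-1])
```

```text
1.95 [ 0.37081076 -0.1133479   0.23952485] [[-0.99997608 -0.00682091  0.00114761]
 [-0.00682233  0.99997596 -0.00123939]
 [-0.00113913 -0.00124719 -0.99999857]] [ 0.28703607 -0.11483142  0.37407777]
```

View pics/w2.png

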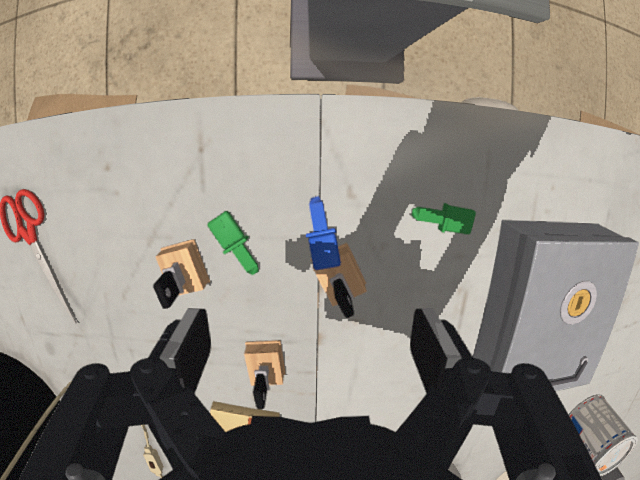

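The three black keys are at (166,288), (262,388) and (343,298). Next I'll enlarge the blades of the far key and the middle key.

Run:
```python
from h import *
import pickle
i=pickle.load(open('w2.pkl','rb')); a=cv2.imread('pics/w2.png')
c=lambda u,v:cv2.resize(a[v-40:v+40,u-40:u+40],(400,400),interpolation=cv2.INTER_CUBIC)
cv2.imwrite('pics/w2c.png',np.hstack([c(262,370),c(335,280)]))
s=cv2.imread('pics/scene0.png')
cs=lambda u,v:cv2.resize(s[v-25:v+25,u-25:u+25],(400,400),interpolation=cv2.INTER_CUBIC)
cv2.imwrite('pics/sc.png',np.hstack([cs(361,225),cs(378,258)]))
```

```text
(no output)
```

View pics/w2c.png

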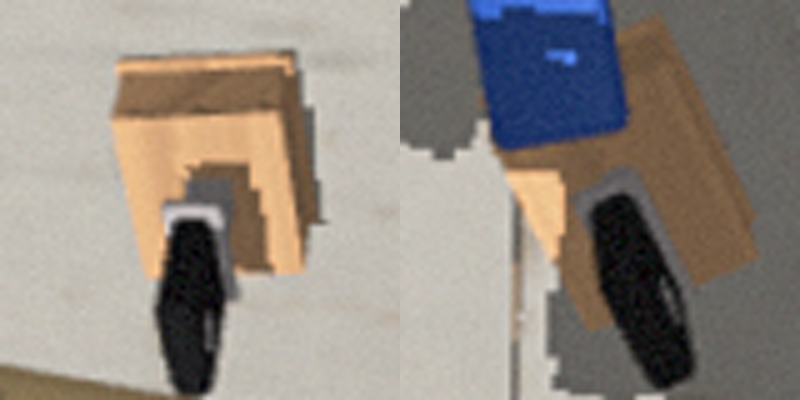

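View pics/sc.png

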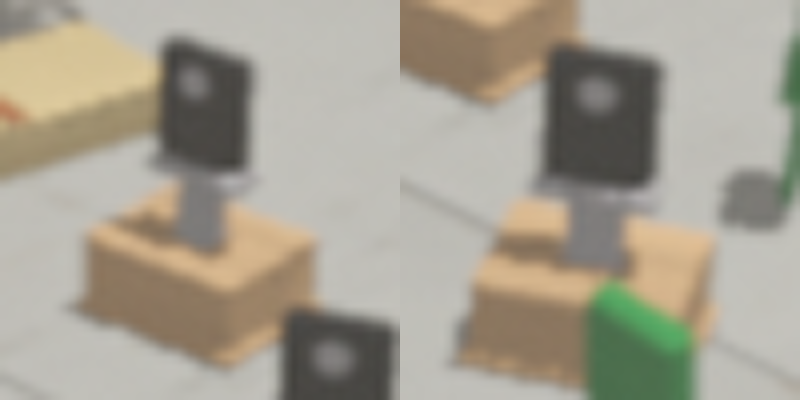

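Run:
```python
from h import *
import pickle
i=pickle.load(open('w2.pkl','rb'))
for n,u,v in (('green1',412,213),('blue',315,199),('green2',256,271)): print(n,onz('wrist',u,v,0,i))
for n,p in (('far',(262,402)),('mid',(347,314)),('wide',(160,300))): print(n,onz('wrist',*p,.08,i), onz('wrist',*p,.08,i)-i['xyz'])
```

```text
green1 [ 0.38563196 -0.00568641  0.        ]
blue [ 0.37215181 -0.10948605  0.        ]
green2 [ 0.45372702 -0.1738908   0.        ]
far [ 0.57398954 -0.16471931  0.08      ] [ 0.28695347 -0.04988789 -0.29407777]
mid [ 0.46063146 -0.08003636  0.08      ] [ 0.17359539  0.03479505 -0.29407777]
wide [ 0.4507661  -0.25679807  0.08      ] [ 0.16373003 -0.14196665 -0.29407777]
```

Request:
apply_moves:
  rows:
    - [0,-0.13,0.113,0.04,90]
    - [0,-0.13,0.113,0.04,90]
    - [0,-0.13,0.113,0.04,90]
    - [0,-0.13,0.113,0.04,90]
    - [0,-0.13,0.113,0.04,90]
    - [0,-0.13,0.113,0.04,90]
    - [0,-0.13,0.113,0.04,90]
    - [0,-0.13,0.113,0.04,90]
    - [0,-0.13,0.113,0.04,90]
    - [0,-0.13,0.113,0.04,90]
    - [0,-0.13,0.113,0.04,90]
    - [0,-0.13,0.113,0.04,90]
    - [0,-0.13,0.113,0.04,90]
    - [0,-0.13,0.113,0.04,90]

```text
time_s: 3.17
position: [0.498, 0.006, 0.1991]
ee_rot: [[-0.006, 1.0, -0.001], [1.0, 0.006, 0.001], [0.001, -0.001, -1.0]]
force: [-0.6, 0.3, -0.3]
gripper_width: 0.0852
```

Run:
```python
from h import *
import pickle
s=robot.get_state(); i=robot.camera_info('wrist'); im=robot.capture('wrist')
print(s['time_s'],s['position'],s['ee_rot'],i['xyz'],s['joint_pos'])
pickle.dump(i,open('w3.pkl','wb'))
cv2.imwrite('pics/w3.png',im[:,:,::-1])
```

```text
3.1667 [0.49804345 0.00600607 0.19908477] [[-6.42340775e-03  9.99979216e-01 -5.53998925e-04]
 [ 9.99979228e-01  6.42370094e-03  5.29090616e-04]
 [ 5.32638343e-04 -5.50588853e-04 -9.99999707e-01]] [0.49723835 0.0881078  0.33379179] [8.68840782e-03 2.02517289e-01 1.94013687e+00 6.34673866e-04
 9.99487970e-01 1.92147251e-03]
```

View pics/w3.png

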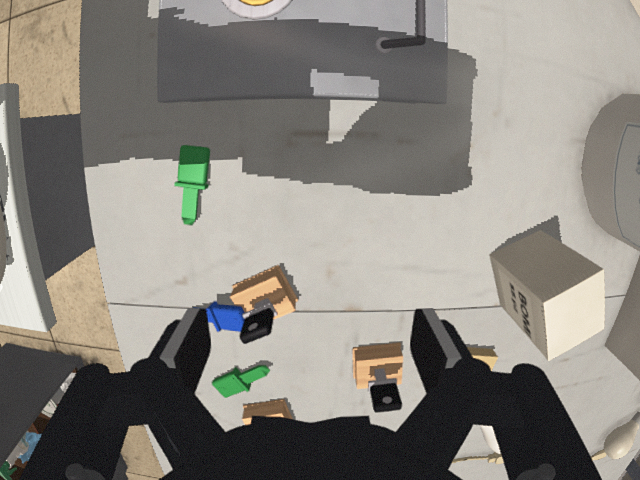

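The middle key is now at (257,325) and the far key at (385,395). I'll enlarge both.

Run:
```python
from h import *
a=cv2.imread('pics/w3.png')
c=lambda u,v:cv2.resize(a[v-35:v+35,u-35:u+35],(400,400),interpolation=cv2.INTER_CUBIC)
cv2.imwrite('pics/w3c.png',np.hstack([c(260,308),c(382,380)]))
```

```text
(no output)
```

View pics/w3c.png

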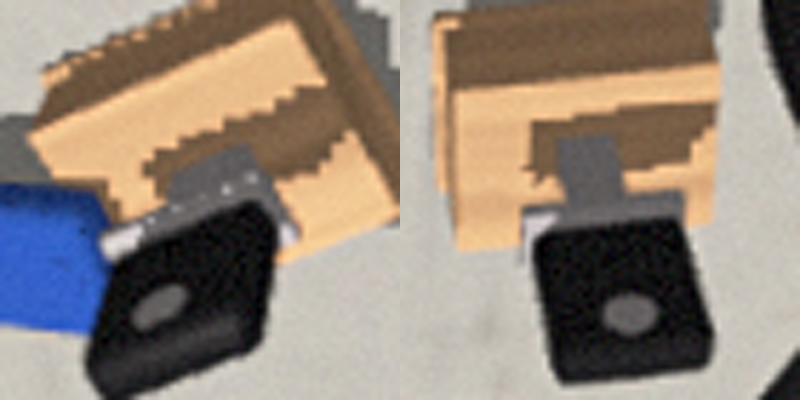

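Middle key (257,325): its blade is about half the 30 mm shoulder wide, so it is the flat key. The far key at (385,395) has a blade of about 10–11 mm that looks equally thick end-on, so it is the square one. The key at (166,288) is the wide one. The blue and green look-alikes are ruled out. Next I'll work out the middle key's pose.

Run:
```python
from h import *
import pickle
i=pickle.load(open('w3.pkl','rb'))
P=lambda x,y,z:onz('wrist',225+x*.175,273+y*.175,z,i)[:2]
ang=lambda v:np.degrees(np.arctan2(v[1],v[0]))
A,B,C=P(30,135,.024),P(295,22,.024),P(400,205,.024)
print('block',A,B,C,np.linalg.norm(B-A),np.linalg.norm(C-B),ang(B-A),ang(C-B)+90)
print('block ctr',(A+C)/2)
# bow top face z .08
q=[P(*p,.08) for p in((105,395),(88,355),(268,308),(260,348))]
print(q,ang(q[3]-q[0]),ang(q[2]-q[1]),np.mean(q,0))
s=[P(*p,.046) for p in((103,238),(285,175))]
print('sh',ang(s[1]-s[0]),np.linalg.norm(s[1]-s[0]))
# two-view triangulation of bow hole? bow top centre from scene
print('scene bowtop',onz('scene',378.5,239,.08))
```

```text
block [ 0.42195985 -0.07656359] [ 0.46724739 -0.05486981] [ 0.48382537 -0.08846908] 0.050215352490611834 0.03746651887707684 25.595490337440374 26.261857959987502
block ctr [ 0.45289261 -0.08251634]
[array([ 0.44282069, -0.08973871]), array([ 0.44088438, -0.08274941]), array([ 0.46742825, -0.07372876]), array([ 0.4659958 , -0.08058906])] 21.544350755742183 18.7697831391119 [ 0.45428228 -0.08170149]
sh 22.50843689979224 0.03188468146139671
scene bowtop [ 0.45068445 -0.08192393  0.08      ]
```

Request:
apply_moves:
  rows:
    - [80,-0.088,-0.045,0.04,-114]
    - [80,-0.088,-0.045,0.04,-114]
    - [80,-0.088,-0.045,0.04,-114]
    - [80,-0.088,-0.045,0.04,-114]
    - [80,-0.088,-0.045,0.04,-114]
    - [80,-0.088,-0.045,0.04,-114]
    - [80,-0.088,-0.045,0.04,-114]
    - [80,-0.088,-0.045,0.04,-114]
    - [80,-0.088,-0.045,0.04,-114]
    - [80,-0.088,-0.045,0.04,-114]
    - [80,-0.088,-0.045,0.04,-114]
    - [80,-0.088,-0.045,0.04,-114]
    - [80,-0.088,-0.045,0.04,-114]
    - [80,-0.088,-0.045,0.04,-114]
    - [80,-0.088,-0.045,0.04,-114]
    - [80,-0.088,-0.045,0.04,-114]
    - [80,-0.088,-0.045,0.04,-114]
    - [80,-0.088,-0.045,0.04,-114]

```text
time_s: 4.72
position: [0.4542, -0.0838, 0.1592]
ee_rot: [[-0.91, -0.416, -0.0], [-0.416, 0.91, 0.0], [0.0, 0.0, -1.0]]
force: [-0.3, -0.6, 1.7]
gripper_width: 0.0586
```

Run:
```python
from h import *
import pickle
s=robot.get_state(); i=robot.camera_info('wrist'); im=robot.capture('wrist')
print(s['time_s'],s['position'],s['ee_rot'],i['xyz'],s['joint_pos'],s['gripper_width'])
pickle.dump((s,i),open('w4.pkl','wb'))
cv2.imwrite('pics/w4.png',im[:,:,::-1])
a=im[:,:,::-1]
cv2.imwrite('pics/w4c.png',cv2.resize(a[250:400,220:420],(800,600),interpolation=cv2.INTER_CUBIC))
```

```text
4.7167 [ 0.45416944 -0.0838069   0.15922443] [[-9.09588835e-01 -4.15509484e-01 -1.37621246e-04]
 [-4.15509506e-01  9.09588806e-01  2.32883082e-04]
 [ 2.84136153e-05  2.69010787e-04 -9.99999963e-01]] [ 0.37811625 -0.11954255  0.29390602] [-1.85870522e-01  2.03008502e-01  2.04838915e+00  2.61723151e-04
  8.90373305e-01 -2.18533440e+00] 0.05858399840314767
```

View pics/w4.png

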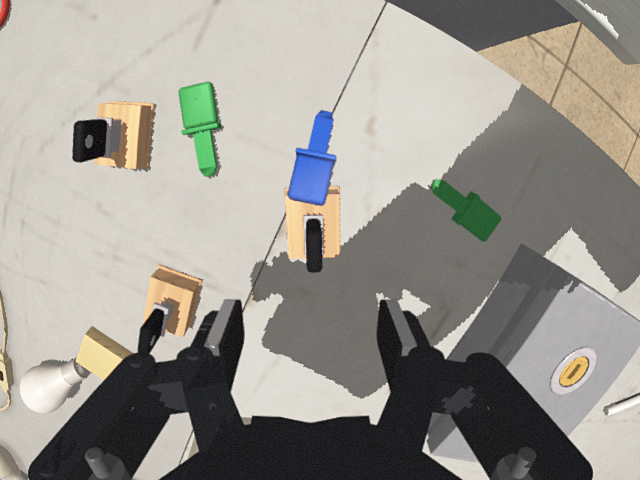

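View pics/w4c.png

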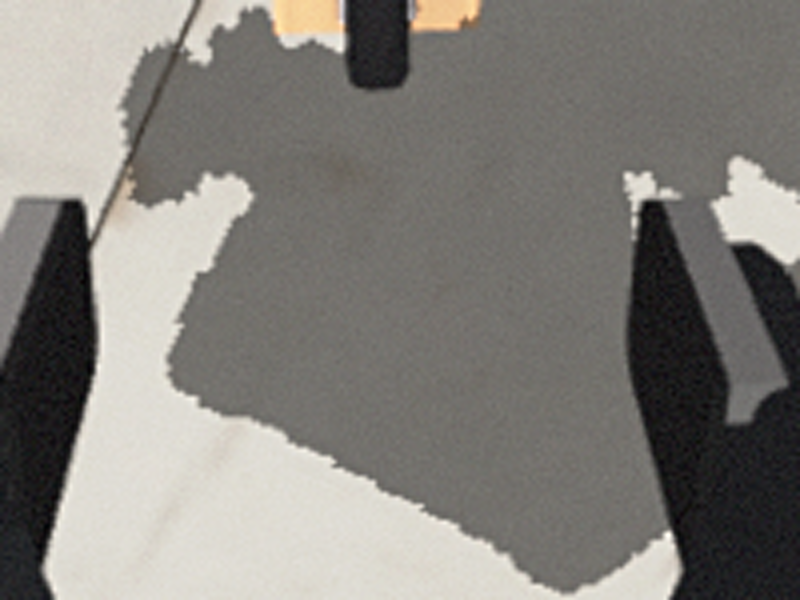

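The middle key's bow is at (314,245), seen end-on and centred between the fingers. I'll measure the remaining offset.

Run:
```python
from h import *
import pickle
s,i=pickle.load(open('w4.pkl','rb')); a=cv2.imread('pics/w4.png')
cv2.imwrite('pics/w4d.png',cv2.resize(a[180:280,270:360],(540,600),interpolation=cv2.INTER_CUBIC))
R=s['ee_rot'];t=s['position']
for u,v,z in((306.7,270,.08),(322.5,270,.08),(285,258,.024),(340,260,.024)):
    p=onz('wrist',u,v,z,i); print(u,v,p,R.T@(p-t))
g=cv2.cvtColor(a,cv2.COLOR_BGR2GRAY)
for v in range(215,274,6):
    r=np.where(g[v,295:335]<45)[0]; 
    if len(r): print(v,295+r.min(),295+r.max())
```

```text
306.7 270 [ 0.46438288 -0.08227801  0.08      ] [-0.00992755 -0.00287443  0.07922338]
322.5 270 [ 0.46026471 -0.07324923  0.08      ] [-0.00993325  0.00704918  0.07922605]
285 258 [ 0.48471773 -0.09220956  0.024     ] [-0.02429884 -0.02037245  0.13521826]
340 260 [ 0.46833081 -0.05225569  0.024     ] [-0.02599469  0.02277807  0.13522982]
221 308 318
227 307 319
233 307 320
239 307 320
245 307 321
251 307 321
257 307 321
263 307 321
269 308 320
```

View pics/w4d.png

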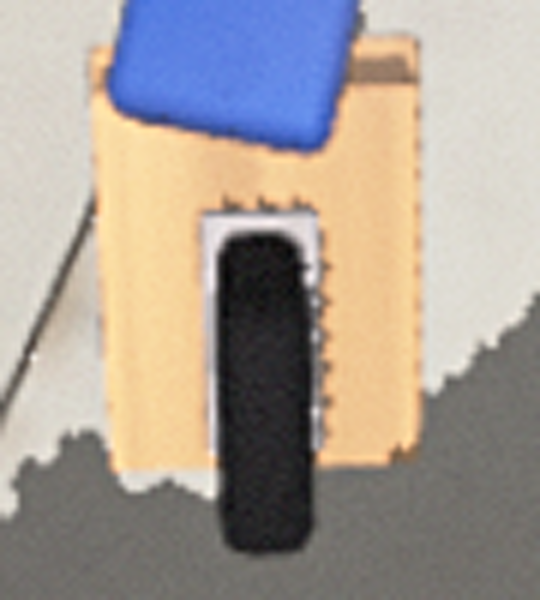

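Request:
apply_moves:
  rows:
    - [80,0.003,0.002,0.03,0]
    - [80,0.003,0.002,0.06,0]
    - [80,0.003,0.002,0.09,0]
    - [80,0.003,0.002,0.1,0]
    - [80,0.003,0.002,0.1,0]
    - [80,0.003,0.002,0.1,0]

```text
time_s: 5.27
position: [0.4506, -0.0839, 0.0595]
ee_rot: [[-0.91, -0.414, -0.001], [-0.414, 0.91, 0.0], [0.001, 0.001, -1.0]]
force: [0.0, 0.2, 0.5]
gripper_width: 0.0587
```

Run:
```python
from h import *
s=robot.get_state(); i=robot.camera_info('wrist'); im=robot.capture('wrist')
print(s['time_s'],s['position'],s['force'])
a=im[:,:,::-1]
cv2.imwrite('pics/w5.png',cv2.resize(a[230:430,200:440],(720,600),interpolation=cv2.INTER_CUBIC))
```

```text
5.2667 [ 0.45060338 -0.08392762  0.05953572] [0.03079221 0.16163749 0.49080619]
```

View pics/w5.png

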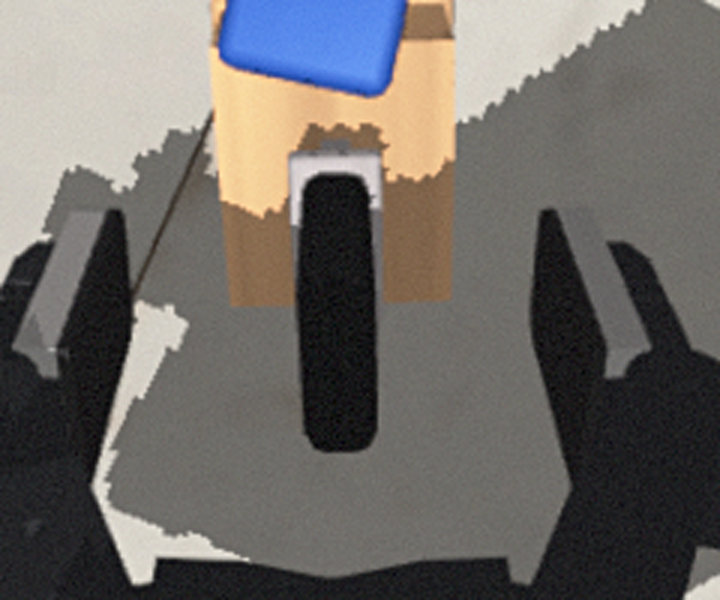

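The bow sits midway between the fingers, about 0.7 mm off, so I'll close.

Request:
apply_moves:
  rows:
    - [150,0,0.0007,0,0]
    - [190,0,0.0007,0,0]
    - [255,0,0.0007,0,0]
    - [255,0,0.0007,0,0]
    - [255,0,0.0007,0,0]
    - [255,0,0.0007,0,0]
    - [255,0,0.0007,0,0]
    - [255,0,0.0007,0,0]

```text
time_s: 5.98
position: [0.4508, -0.0835, 0.0599]
ee_rot: [[-0.91, -0.415, 0.001], [-0.415, 0.91, -0.0], [-0.001, -0.001, -1.0]]
force: [-0.7, -0.2, 7.0]
gripper_width: 0.009
```

Run:
```python
from h import *
s=robot.get_state(); i=robot.camera_info('wrist'); im=robot.capture('wrist')
print(s['time_s'],s['position'],s['force'],s['gripper_width'],s['moment'])
a=im[:,:,::-1]
cv2.imwrite('pics/w6.png',cv2.resize(a[230:430,200:440],(720,600),interpolation=cv2.INTER_CUBIC))
```

```text
5.9833 [ 0.45079599 -0.08351614  0.05994954] [-0.66512742 -0.15373842  6.96709508] 0.008965685188109822 [0.12521533 0.11822707 0.04266071]
```

View pics/w6.png

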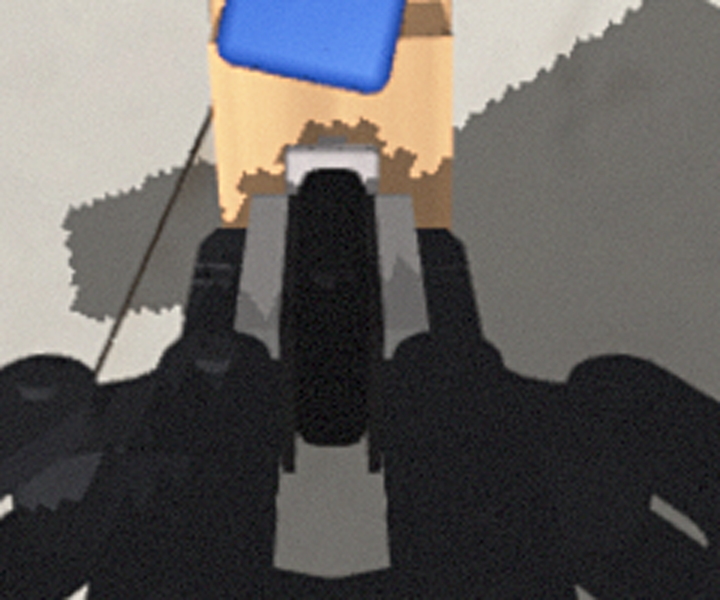

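Request:
apply_moves:
  rows:
    - [255,0,0,-0.01,0]
    - [255,0,0,-0.02,0]
    - [255,0,0,-0.04,0]
    - [255,0,0,-0.07,0]
    - [255,0,0,-0.1,0]
    - [255,0,0,-0.12,0]
    - [255,0,0,-0.12,0]
    - [255,0,0,-0.12,0]

```text
time_s: 6.7
position: [0.4508, -0.0836, 0.181]
ee_rot: [[-0.91, -0.415, 0.003], [-0.415, 0.91, -0.001], [-0.003, -0.002, -1.0]]
force: [0.0, 0.6, -1.0]
gripper_width: 0.009
```

Run:
```python
from h import *
import pickle
s=robot.get_state(); i=robot.camera_info('wrist'); im=robot.capture('wrist'); b=robot.capture('scene'); c=robot.capture('side')
print(s['time_s'],s['position'],s['force'],s['gripper_width'])
pickle.dump((s,i),open('w7.pkl','wb'))
a=im[:,:,::-1]
cv2.imwrite('pics/w7f.png',a);cv2.imwrite('pics/s7f.png',b[:,:,::-1]);cv2.imwrite('pics/d7f.png',c[:,:,::-1])
u,v=map(int,proj('scene',s['position']));u2,v2=map(int,proj('side',s['position']))
print(u,v,u2,v2)
R=lambda x:cv2.resize(x[:,:,::-1],(400,400),interpolation=cv2.INTER_CUBIC)
cv2.imwrite('pics/v7.png',np.hstack([R(b[v-35:v+65,u-50:u+50]),R(c[v2-35:v2+65,u2-50:u2+50])]))
cv2.imwrite('pics/w7.png',cv2.resize(a[230:430,200:440],(720,600),interpolation=cv2.INTER_CUBIC))
```

```text
6.7 [ 0.45084255 -0.08356214  0.18095797] [ 0.01906729  0.5658321  -1.00267225] 0.009024694174225426
381 188 247 201
```

View pics/v7.png

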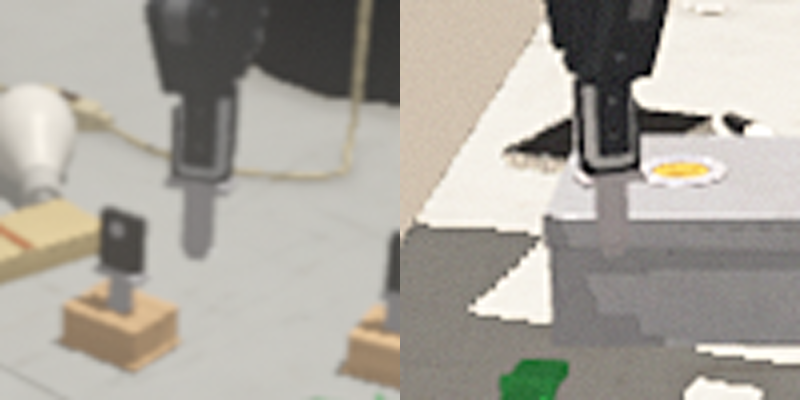

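View pics/w7.png

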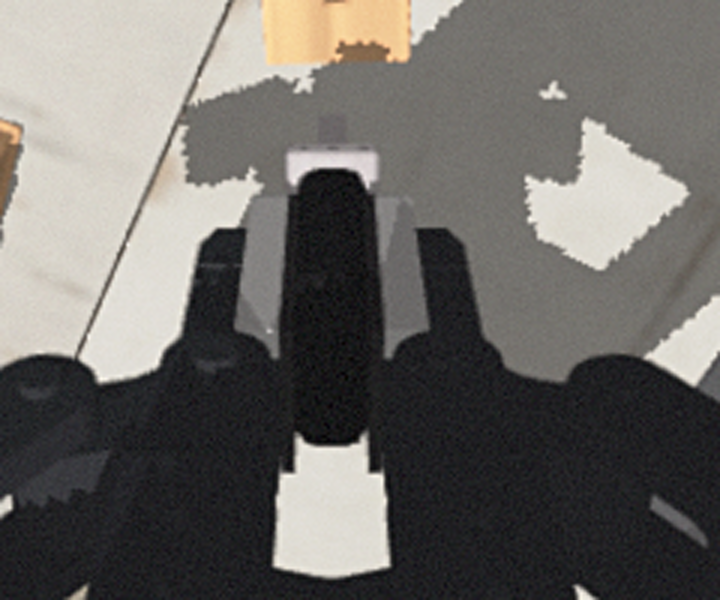

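Run:
```python
from h import *
import pickle
s,i=pickle.load(open('w7.pkl','rb'))
R=s['ee_rot'];t=s['position']
print(R)
def tool(cx,cy,zt):
    u,v=200+cx/3,230+cy/3; o,d=ray('wrist',u,v,i); o=R.T@(o-t); d=R.T@d; return o+d*(zt-o[2])/d[2]
for p,z in(((287,152),.014),((378,152),.014),((286,180),.014),((305,175),-.020),((360,175),-.020),((333,445),-.020),((333,168),-.02),((287,400),-.02),((380,400),-.02),((320,118),.032),((346,118),.032)): print(p,z,tool(*p,z))
```

```text
[[-9.09756107e-01 -4.15131545e-01  3.10267264e-03]
 [-4.15135195e-01  9.09759525e-01 -6.13037249e-04]
 [-2.56819489e-03 -1.84574299e-03 -9.99994999e-01]]
(287, 152) 0.014 [ 0.01354885 -0.00714164  0.014     ]
(378, 152) 0.014 [0.01355061 0.00626479 0.014     ]
(286, 180) 0.014 [ 0.0089176  -0.00736062  0.014     ]
(305, 175) -0.02 [ 0.02674446 -0.003683   -0.02      ]
(360, 175) -0.02 [ 0.02674503  0.00262202 -0.02      ]
(333, 445) -0.02 [-0.01362003 -0.00040677 -0.02      ]
(333, 168) -0.02 [ 0.02764531 -0.0004747  -0.02      ]
(287, 400) -0.02 [-0.00592937 -0.006323   -0.02      ]
(380, 400) -0.02 [-0.00593694  0.00561224 -0.02      ]
(320, 118) 0.032 [ 0.01116676 -0.00243322  0.032     ]
(346, 118) 0.032 [0.01116746 0.00180373 0.032     ]
```

Request:
apply_moves:
  rows:
    - [255,-0.015,0.03,0,3]
    - [255,-0.03,0.06,0,7]
    - [255,-0.045,0.09,0,10]
    - [255,-0.06,0.12,0,14]
    - [255,-0.075,0.15,0,17]
    - [255,-0.09,0.18,0,20]
    - [255,-0.105,0.21,0,23]
    - [255,-0.115,0.23,0,25]
    - [255,-0.12,0.24,0,25.5]
    - [255,-0.12,0.24,0,25.5]
    - [255,-0.12,0.24,0,25.5]

```text
time_s: 7.77
position: [0.4589, 0.1847, 0.1781]
ee_rot: [[-1.0, 0.015, -0.002], [0.015, 1.0, -0.001], [0.002, -0.001, -1.0]]
force: [-0.7, 0.2, -0.3]
gripper_width: 0.0087
```

```bash
cat > look.py <<'E'
from h import *
import pickle,sys
n=sys.argv[1]; s=robot.get_state(); i=robot.camera_info('wrist'); im=robot.capture('wrist')
np.set_printoptions(precision=4,suppress=True)
print(s['time_s'],s['position'],'F',s['force'],'M',s['moment'],s['gripper_width'],'\n',s['ee_rot'],'tooly deg',np.degrees(np.arctan2(s['ee_rot'][1,1],s['ee_rot'][0,1])))
pickle.dump((s,i),open(n+'.pkl','wb'))
a=im[:,:,::-1]; cv2.imwrite(f'pics/{n}f.png',a)
cv2.imwrite(f'pics/{n}.png',cv2.resize(a[200:400,200:440],(720,600),interpolation=cv2.INTER_CUBIC))
E
python3 look.py w8
```

```text
7.7667 [0.4589 0.1847 0.1781] F [-0.7057  0.2388 -0.2923] M [-0.0122  0.0112  0.0561] 0.008735752019587465 
 [[-0.9999  0.0149 -0.0023]
 [ 0.0149  0.9999 -0.0012]
 [ 0.0023 -0.0012 -1.    ]] tooly deg 89.14765252261964
```

View pics/w8.png

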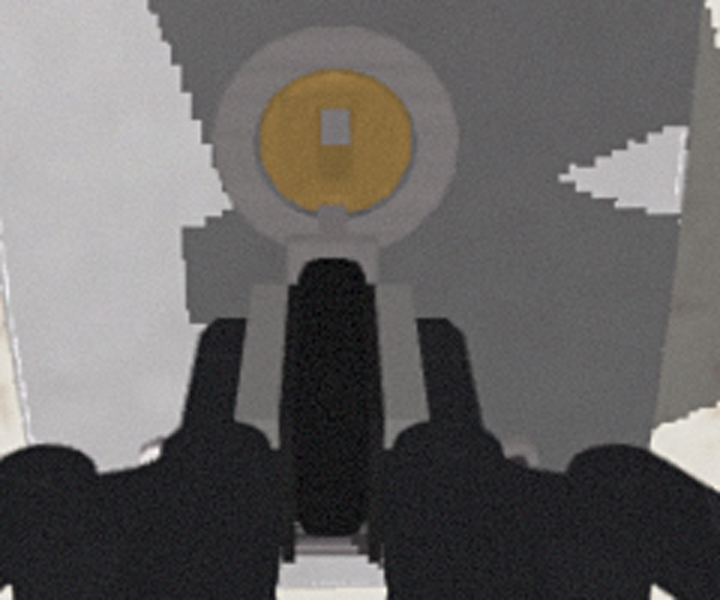

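The brass lock is at crop (336,142) with its slot upright in the picture, in line with the blade at (333,215). I'll measure the offset.

```bash
cat > lockm.py <<'E'
from h import *
import pickle,sys
n=sys.argv[1]
s,i=pickle.load(open(n+'.pkl','rb')); a=cv2.imread(f'pics/{n}f.png')
R=s['ee_rot'];t=s['position']
hsv=cv2.cvtColor(a,cv2.COLOR_BGR2HSV)
m=cv2.inRange(hsv,(10,100,60),(35,255,255)); m[:,:270]=0; m[:,360:]=0; m[:200]=0; m[290:]=0
W=np.array([(R.T@(onz('wrist',u,v,.082,i)-t))[:2]*1000 for v,u in np.argwhere(m>0)],np.float32)
print('cyl tool mm',cv2.minEnclosingCircle(W), cv2.fitEllipse(cv2.convexHull(W)), 'bbox',W.min(0),W.max(0))
E
python3 lockm.py w8
python3 - <<'E'
from h import *
import pickle
s,i=pickle.load(open('w8.pkl','rb'));R=s['ee_rot'];t=s['position']
def tool(cx,cy,zt):
    u,v=200+cx/3,200+cy/3; o,d=ray('wrist',u,v,i); o=R.T@(o-t); d=R.T@d; return (o+d*(zt-o[2])/d[2])*1000
for p in((319,110),(351,110),(317,182),(352,182)): print(p,tool(*p,.096))
for p in((289,240),(379,240)): print('sh',tool(*p,.014))
for p in((319,205),(346,205)): print('blade',tool(*p,.034),tool(*p,.030))
for p in((333,535),(333,548)): print('end',tool(*p,-.02),tool(*p,.014))
E
```

```text
cyl tool mm ((-1.1587965488433838, -0.21078507602214813), 17.098295211791992) ((-1.1685383319854736, -0.11274856328964233), (33.56429672241211, 33.831180572509766), 78.58302307128906) bbox [-16.931665 -16.342402] [15.451603 16.265215]
(319, 110) [ 6.15689312 -3.44268148 96.        ]
(351, 110) [ 6.15920981  3.54072916 96.        ]
(317, 182) [-10.80887775  -3.94050264  96.        ]
(352, 182) [-10.80786024   3.87890255  96.        ]
sh [13.51503586 -7.08745668 14.        ]
sh [13.51500278  6.15764571 14.        ]
blade [10.47398564 -2.86247423 34.        ] [12.20855818 -2.82056961 30.        ]
blade [10.4747364   1.58426575 34.        ] [12.20929113  1.5206973  30.        ]
end [-13.96847667  -0.65400653 -20.        ] [-42.90647227  -0.52298565  14.        ]
end [-16.29665611  -0.6498846  -20.        ] [-45.9251456   -0.51764124  14.        ]
```

Request:
apply_moves:
  rows:
    - [255,0.0007,0.0005,0.015,0]
    - [255,0.0007,0.0005,0.03,0]
    - [255,0.0007,0.0005,0.037,0]
    - [255,0.0007,0.0005,0.037,0]
    - [255,0.0007,0.0005,0.037,0]

```text
time_s: 8.23
position: [0.4589, 0.1845, 0.1421]
ee_rot: [[-1.0, 0.018, -0.001], [0.018, 1.0, -0.001], [0.001, -0.001, -1.0]]
force: [0.5, 0.6, 0.1]
gripper_width: 0.0094
```

```bash
python3 look.py w9
python3 - <<'E'
from h import *
b=robot.capture('scene'); c=robot.capture('side'); 
p=robot.get_state()['position'].copy(); p[2]=.09
u,v=map(int,proj('scene',p));u2,v2=map(int,proj('side',p)); print(u,v,u2,v2)
R=lambda x:cv2.resize(x[:,:,::-1],(400,400),interpolation=cv2.INTER_CUBIC)
cv2.imwrite('pics/v9.png',np.hstack([R(b[v-40:v+20,u-30:u+30]),R(c[v2-40:v2+20,u2-30:u2+30])]))
E
```

```text
8.2333 [0.4589 0.1845 0.1421] F [0.4629 0.5671 0.0958] M [ 0.0444  0.0381 -0.0624] 0.009399353176653934 
 [[-0.9998  0.0178 -0.0011]
 [ 0.0178  0.9998 -0.0005]
 [ 0.0011 -0.0005 -1.    ]] tooly deg 88.98285365053944
259 291 265 205
```

View pics/w9.png

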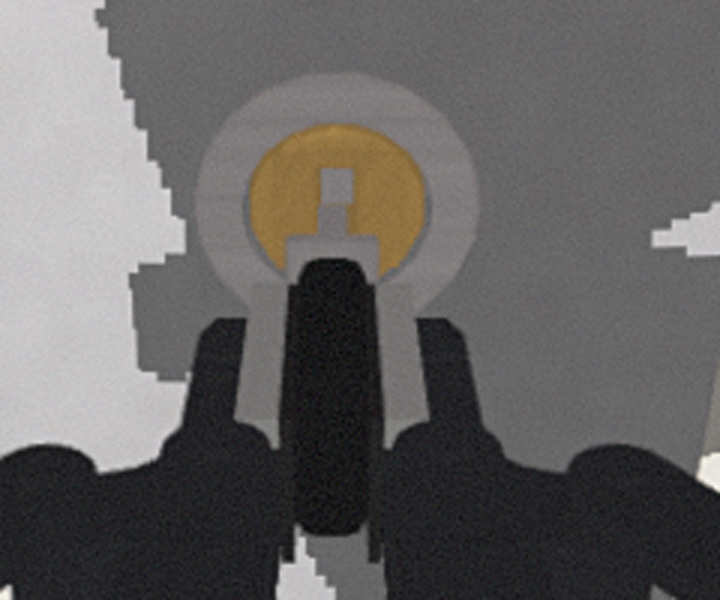

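View pics/v9.png

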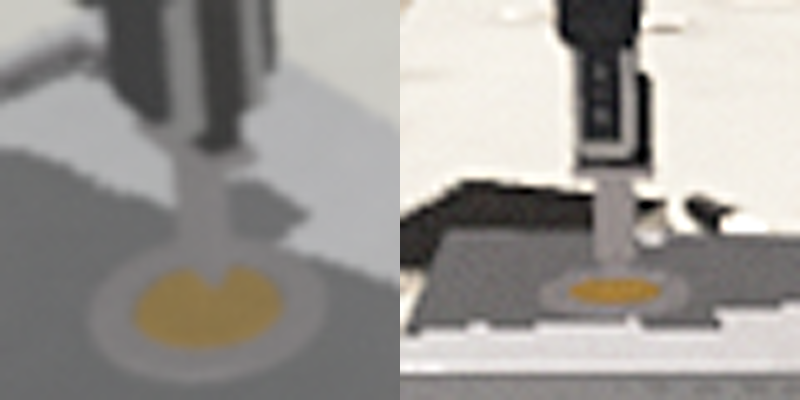

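Side view: the blade centre at 614 and the cylinder centre at 615 agree in x. In the wrist view the blade is at 333 against the slot at 337, about 0.8 mm off in tool y. I'll correct that and enter the slot.

Request:
apply_moves:
  rows:
    - [255,0,0.0009,0,0]
    - [255,0,0.0009,0.004,0]
    - [255,0,0.0009,0.008,0]
    - [255,0,0.0009,0.012,0]
    - [255,0,0.0009,0.016,0]
    - [255,0,0.0009,0.018,0]
    - [255,0,0.0009,0.018,0]

```text
time_s: 8.97
position: [0.4587, 0.186, 0.1236]
ee_rot: [[-1.0, 0.017, -0.001], [0.017, 1.0, -0.0], [0.001, -0.0, -1.0]]
force: [-0.4, -0.3, -0.3]
gripper_width: 0.009
```

```bash
python3 look.py w10
python3 - <<'E'
from h import *
b=robot.capture('scene'); c=robot.capture('side'); 
p=robot.get_state()['position'].copy(); p[2]=.09
u,v=map(int,proj('scene',p));u2,v2=map(int,proj('side',p)); print(u,v,u2,v2)
R=lambda x:cv2.resize(x[:,:,::-1],(400,400),interpolation=cv2.INTER_CUBIC)
cv2.imwrite('pics/v10.png',np.hstack([R(b[v-40:v+20,u-30:u+30]),R(c[v2-40:v2+20,u2-30:u2+30])]))
E
```

```text
8.9667 [0.4587 0.186  0.1236] F [-0.4102 -0.2766 -0.3479] M [-0.0358 -0.0268 -0.0263] 0.008975555415217312 
 [[-0.9999  0.0169 -0.0011]
 [ 0.0169  0.9999 -0.0004]
 [ 0.0011 -0.0005 -1.    ]] tooly deg 89.03374745710498
259 291 265 205
```

View pics/w10.png

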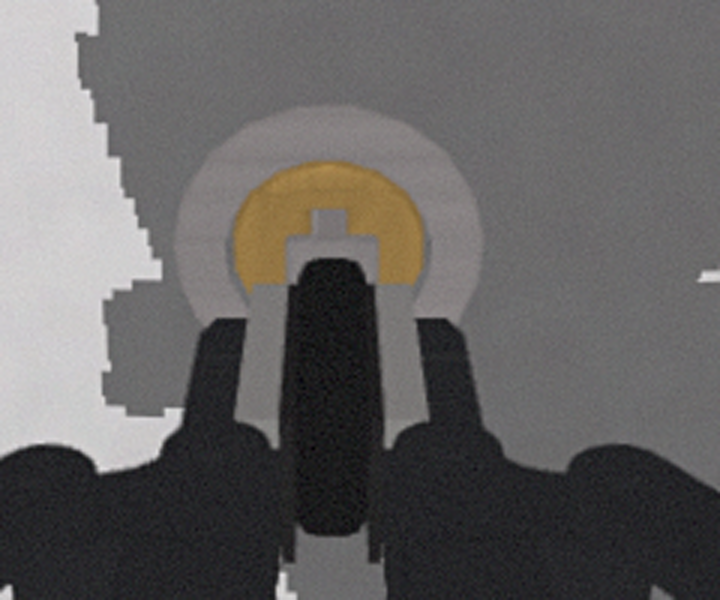

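View pics/v10.png

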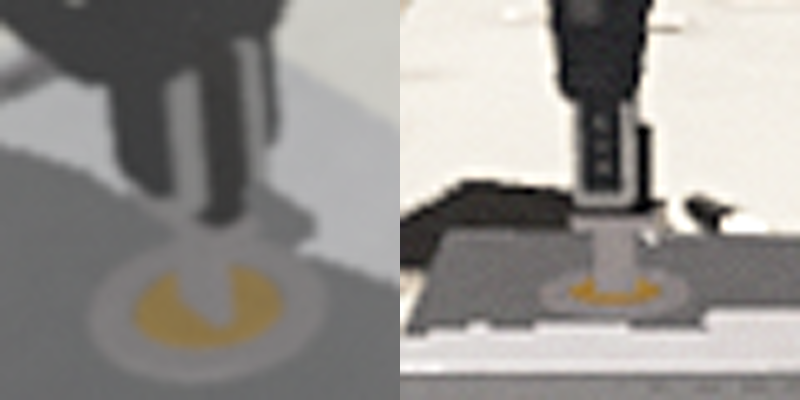

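The blade is about 12 mm in with no contact force. I'll go down to the pin, then twist.

Request:
apply_moves:
  rows:
    - [255,0,-0.0005,0.002,0]
    - [255,0,-0.0005,0.004,0]
    - [255,0,-0.0005,0.005,0]
    - [255,0,-0.0005,0.005,0]

```text
time_s: 9.45
position: [0.4589, 0.1856, 0.119]
ee_rot: [[-1.0, 0.017, -0.0], [0.017, 1.0, -0.0], [0.0, -0.0, -1.0]]
force: [-0.5, -0.0, -0.0]
gripper_width: 0.009
```

Request:
apply_moves:
  rows:
    - [255,0,0.0002,0,5]
    - [255,0,0.0003,0,10]
    - [255,0,0.0005,0,15]
    - [255,0,0.0007,0,20]
    - [255,0,0.0007,0,20]
    - [255,0,0.0007,0,20]

```text
time_s: 9.95
position: [0.459, 0.1862, 0.1192]
ee_rot: [[-0.935, 0.355, -0.0], [0.355, 0.935, -0.0], [0.0, -0.0, -1.0]]
force: [0.1, -0.8, -1.5]
gripper_width: 0.0088
```

```bash
python3 look.py w11
```

```text
9.95 [0.459  0.1862 0.1192] F [ 0.1316 -0.8197 -1.5039] M [-0.1851  0.0908  0.0235] 0.008811597056899665 
 [[-0.9348  0.3553 -0.0003]
 [ 0.3553  0.9348 -0.0003]
 [ 0.0002 -0.0004 -1.    ]] tooly deg 69.19083747531315
```

View pics/w11.png

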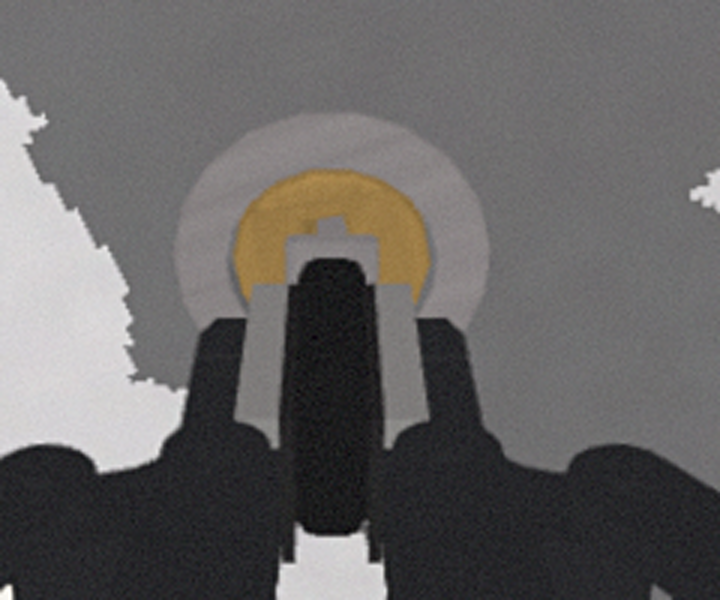

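The cylinder turned with the twist: the slot edge at (330,220) is tilted about 9° behind the blade. Now I push.

Request:
apply_moves:
  rows:
    - [255,0,0,0.002,0]
    - [255,0,0,0.004,0]
    - [255,0,0,0.006,0]
    - [255,0,0,0.006,0]

```text
time_s: 10.33
position: [0.4592, 0.1863, 0.113]
ee_rot: [[-0.934, 0.357, 0.0], [0.357, 0.934, -0.0], [-0.0, -0.0, -1.0]]
force: [0.7, -1.2, -0.2]
gripper_width: 0.009
```

Request:
apply_moves:
  rows:
    - [255,0,0,0.003,0]
    - [255,0,0,0.006,0]
    - [255,0,0,0.009,0]
    - [255,0,0,0.011,0]
    - [255,0,0,0.011,0]

```text
time_s: 10.75
position: [0.4589, 0.1863, 0.1017]
ee_rot: [[-0.934, 0.358, -0.0], [0.358, 0.934, -0.0], [0.0, -0.0, -1.0]]
force: [1.2, -1.7, -3.0]
gripper_width: 0.0088
```

```bash
python3 look.py w12
```

```text
10.75 [0.4589 0.1863 0.1017] F [ 1.2401 -1.7493 -2.9946] M [-0.3903 -0.2328  0.0477] 0.008834227432440377 
 [[-0.9338  0.3579 -0.0004]
 [ 0.3579  0.9338 -0.0001]
 [ 0.0004 -0.0003 -1.    ]] tooly deg 69.0313228663999
```

View pics/w12.png

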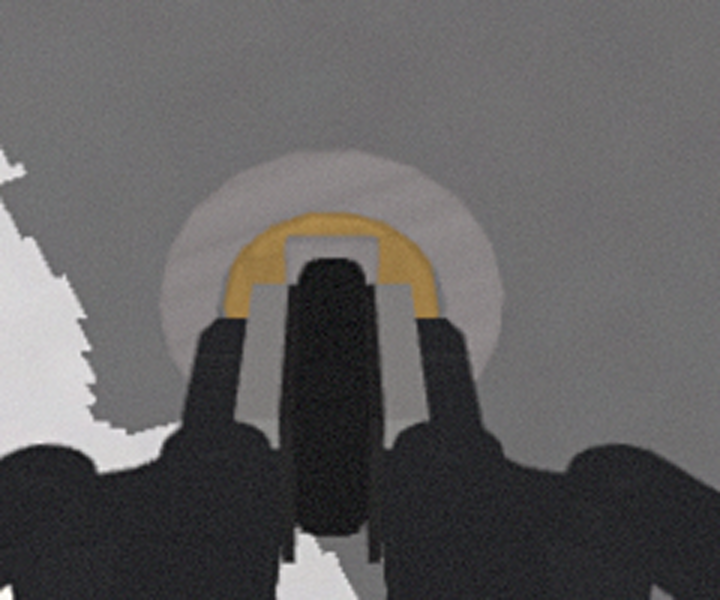

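Request:
apply_moves:
  rows:
    - [255,0,0,0.001,0]
    - [255,0,0,0.002,0]
    - [255,0,0,0.003,0]
    - [255,0,0,0.003,0]

```text
time_s: 11.13
position: [0.4591, 0.1864, 0.1001]
ee_rot: [[-0.934, 0.358, -0.0], [0.358, 0.934, -0.0], [0.0, -0.0, -1.0]]
force: [-3.8, -4.3, 13.6]
gripper_width: 0.0088
```

Request:
apply_moves:
  rows:
    - [255,0,0,0.0005,0]
    - [255,0,0,0.001,0]
    - [255,0,0,0.001,0]

```text
time_s: 11.38
position: [0.4592, 0.1864, 0.1]
ee_rot: [[-0.934, 0.358, 0.0], [0.358, 0.934, 0.0], [-0.0, 0.0, -1.0]]
force: [-6.5, -5.1, 26.4]
gripper_width: 0.0087
```

```bash
python3 look.py w13
python3 - <<'E'
from h import *
b=robot.capture('scene'); c=robot.capture('side'); 
p=robot.get_state()['position'].copy(); p[2]=.09
u,v=map(int,proj('scene',p));u2,v2=map(int,proj('side',p))
R=lambda x:cv2.resize(x[:,:,::-1],(400,400),interpolation=cv2.INTER_CUBIC)
cv2.imwrite('pics/v13.png',np.hstack([R(b[v-40:v+20,u-30:u+30]),R(c[v2-40:v2+20,u2-30:u2+30])]))
E
```

```text
11.3833 [0.4592 0.1864 0.1   ] F [-6.5089 -5.1429 26.3992] M [-1.0378  1.2193  0.0112] 0.008668967779859869 
 [[-0.9338  0.3579  0.0003]
 [ 0.3579  0.9338  0.0001]
 [-0.0003  0.0002 -1.    ]] tooly deg 69.0316608881675
```

View pics/w13.png

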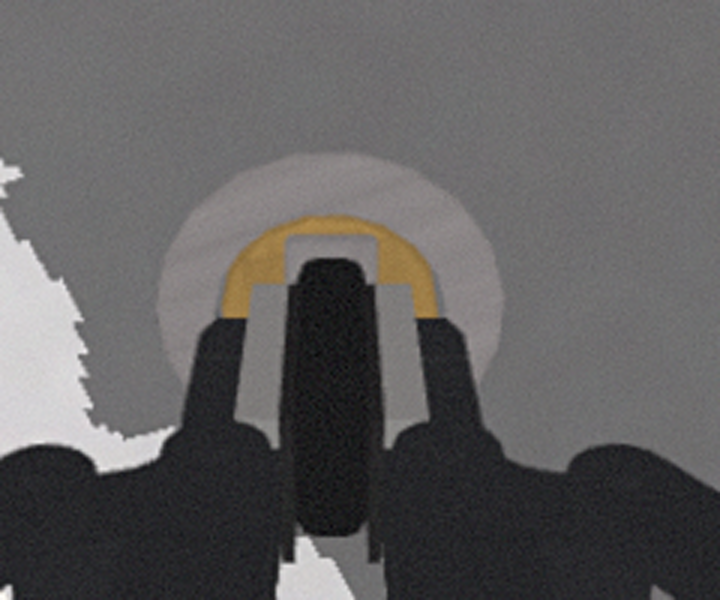

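View pics/v13.png

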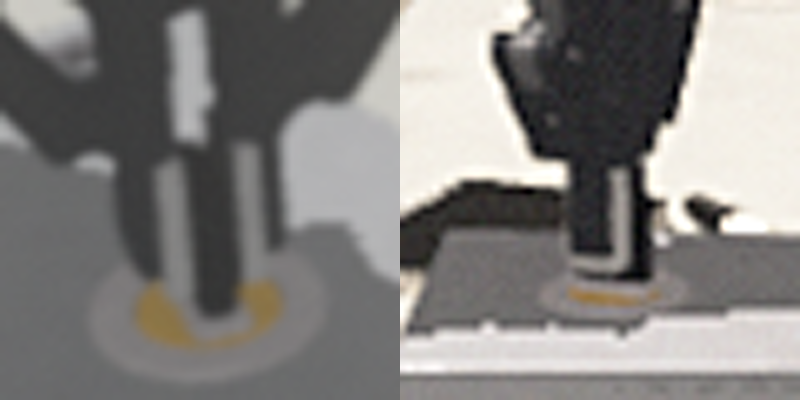

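The shoulder is home: a hard stop at TCP z 0.100, as predicted, with 26 N, and both views show the plate lying on the brass face. I'll measure where the lock axis lies relative to the tool for the turn.

Run:
```python
from h import *
import pickle
s,i=pickle.load(open('w13.pkl','rb'));R=s['ee_rot'];t=s['position']
def tool(cx,cy,z):
    u,v=200+cx/3,200+cy/3; return (R.T@(onz('wrist',u,v,z,i)-t))*1000
print('gold top',tool(331,215,.082),'L/R at 300',tool(221,300,.082),tool(440,300,.082))
print('shoulder bot edge',tool(287,236,.082),tool(378,236,.082),tool(331,236,.086))
print('bow end',tool(333,536,.12))
a=cv2.imread('pics/w13f.png');hsv=cv2.cvtColor(a,cv2.COLOR_BGR2HSV)
m=cv2.inRange(hsv,(10,100,60),(35,255,255)); m[:,:260]=0; m[:,360:]=0; m[:260]=0; m[307:]=0
W=np.array([(R.T@(onz('wrist',u,v,.082,i)-t))[:2]*1000 for v,u in np.argwhere(m>0)])
h=cv2.convexHull(W.astype(np.float32))[:,0]
from scipy.optimize import least_squares
o=h[h[:,0]>2]
f=least_squares(lambda p:np.hypot(o[:,0]-p[0],o[:,1]-p[1])-17,[0,0],loss='soft_l1');print(f.x,f.fun)
```

```text
gold top [15.39538577 -0.95841409 17.98688149] L/R at 300 [  0.83545577 -18.0344305   17.98748734] [ 0.84108646 15.98551326 17.9943083 ]
shoulder bot edge [11.91170009 -7.59431016 17.98651502] [11.91257218  6.13608928 17.98926834] [13.79146653 -0.96072158 13.98732478]
bow end [-14.5341933  -0.7036664 -20.0047848]
[-1.52483497 -1.28092386] [-0.23220275 -0.20956213 -0.17504555 -0.12872399 -0.07068982 -0.00106252
  0.1580268  -0.01931342 -0.02740802  0.13705841  0.1176768   0.1262918
  0.16311443  0.22822132  0.321557    0.19405322 -0.06485387 -0.21133174
  0.03017618  0.28286677  0.30946409  0.24133643  0.1896067   0.20574313
  0.28284628 -0.00110684  0.19282803  0.0981309   0.0147001  -0.05730213
 -0.11773509 -0.16647707 -0.20343039 -0.22851858 -0.24169098 -0.24291952]
```

Request:
apply_moves:
  rows:
    - [255,0.0004,0,-0.0013,0]
    - [255,0.0003,0.0002,-0.0013,5]
    - [255,0.0003,0.0003,-0.0013,10]
    - [255,0.0002,0.0005,-0.0013,15]
    - [255,0.0002,0.0006,-0.0013,20]
    - [255,0.0001,0.0008,-0.0013,25]
    - [255,0,0.0009,-0.0013,30]
    - [255,-0.0002,0.0011,-0.0013,35]
    - [255,-0.0003,0.0012,-0.0013,40]
    - [255,-0.0003,0.0012,-0.0013,40]

```text
time_s: 12.37
position: [0.46, 0.1876, 0.1001]
ee_rot: [[-0.48, 0.877, 0.0], [0.877, 0.48, 0.0], [0.0, 0.001, -1.0]]
force: [-1.5, -1.7, 9.9]
gripper_width: 0.009
```

```bash
python3 look.py w14
```

```text
12.3667 [0.46   0.1876 0.1001] F [-1.5153 -1.7054  9.8531] M [-0.4403  0.3716  0.0458] 0.008960272796687464 
 [[-0.4804  0.877   0.0005]
 [ 0.877   0.4804  0.0004]
 [ 0.0001  0.0006 -1.    ]] tooly deg 28.714240916254642
```

View pics/w14.png

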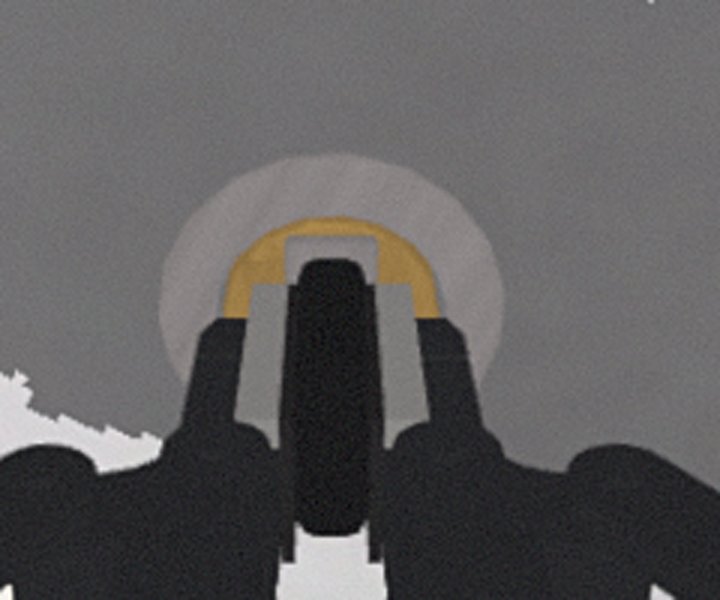

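Request:
apply_moves:
  rows:
    - [255,-0.0001,0.0002,0,5]
    - [255,-0.0002,0.0004,0,10]
    - [255,-0.0003,0.0006,0,15]
    - [255,-0.0004,0.0007,0,20]
    - [255,-0.0005,0.0009,0,25]
    - [255,-0.0006,0.001,0,30]
    - [255,-0.0007,0.0011,0,35]
    - [255,-0.0007,0.0011,0,37]
    - [255,-0.0007,0.0011,0,37]

```text
time_s: 13.17
position: [0.4615, 0.1878, 0.1002]
ee_rot: [[0.141, 0.99, 0.001], [0.99, -0.141, 0.001], [0.001, 0.001, -1.0]]
force: [-1.5, -1.2, 8.2]
gripper_width: 0.0087
```

```bash
python3 look.py w15
```

```text
13.1667 [0.4615 0.1878 0.1002] F [-1.5412 -1.2147  8.2017] M [-0.1471  0.3414  0.0687] 0.008669230392608602 
 [[ 0.1413  0.99    0.0009]
 [ 0.99   -0.1413  0.001 ]
 [ 0.0011  0.0008 -1.    ]] tooly deg -8.123199183539857
```

View pics/w15.png

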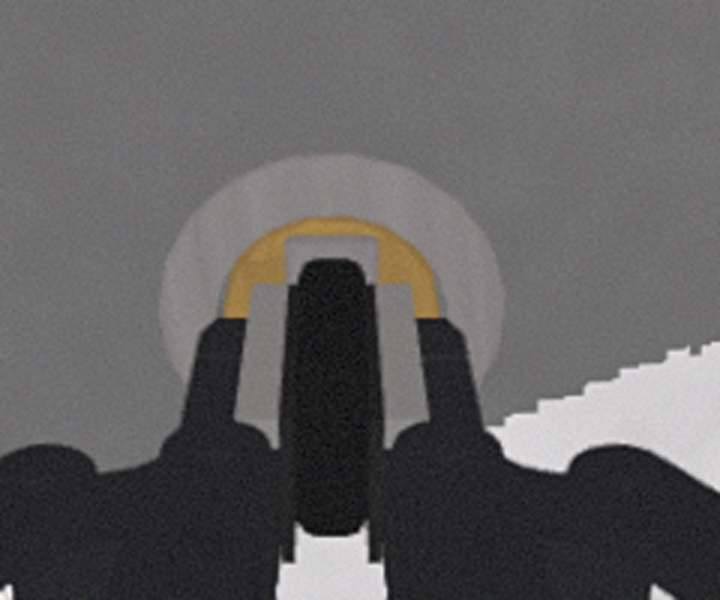

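Request:
apply_moves:
  rows:
    - [255,0,0,0.0005,2]
    - [255,0,0,0.0005,4]
    - [255,0,0,0.0005,5]
    - [255,0,0,0.0005,5]
    - [255,0,0,0.0005,5]

```text
time_s: 13.63
position: [0.4617, 0.1879, 0.1001]
ee_rot: [[0.224, 0.975, 0.001], [0.975, -0.224, 0.001], [0.001, 0.001, -1.0]]
force: [-2.4, -1.1, 13.8]
gripper_width: 0.0089
```

```bash
python3 look.py w16
python3 - <<'E'
from h import *
b=robot.capture('scene'); c=robot.capture('side'); s=robot.get_state(); print(s['time_s'],s['joint_pos'],s['moment'])
p=s['position'].copy(); p[2]=.09
u,v=map(int,proj('scene',p));u2,v2=map(int,proj('side',p))
R=lambda x:cv2.resize(x[:,:,::-1],(400,400),interpolation=cv2.INTER_CUBIC)
cv2.imwrite('pics/v16.png',np.hstack([R(b[v-40:v+20,u-30:u+30]),R(c[v2-40:v2+20,u2-30:u2+30])]))
cv2.imwrite('pics/s16.png',b[:,:,::-1])
E
```

```text
13.6333 [0.4617 0.1879 0.1001] F [-2.4445 -1.0619 13.7617] M [-0.205   0.4897  0.2821] 0.00885445544109675 
 [[ 0.2243  0.9745  0.0014]
 [ 0.9745 -0.2243  0.001 ]
 [ 0.0013  0.0011 -1.    ]] tooly deg -12.963534968764016
13.7833 [3.83213459e-01 3.46724512e-01 2.01790104e+00 5.85785074e-04
 7.75317540e-01 6.08877754e-01] [-0.23409734  0.53400726  0.23075153]
```

View pics/w16.png

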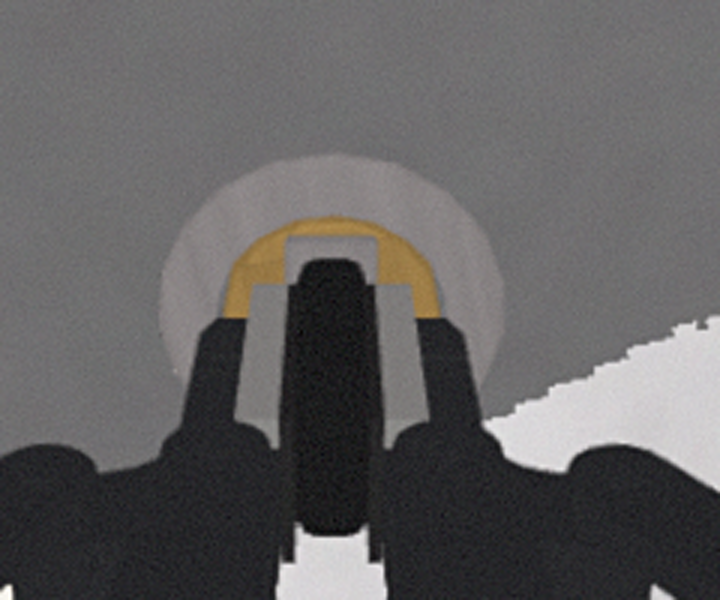

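View pics/v16.png

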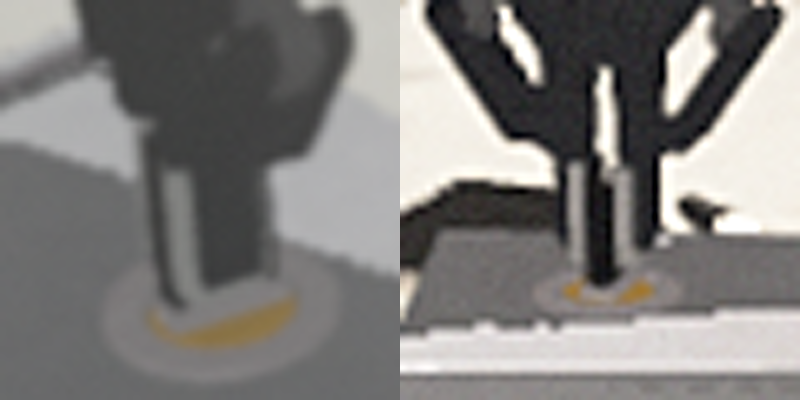

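View pics/s16.png

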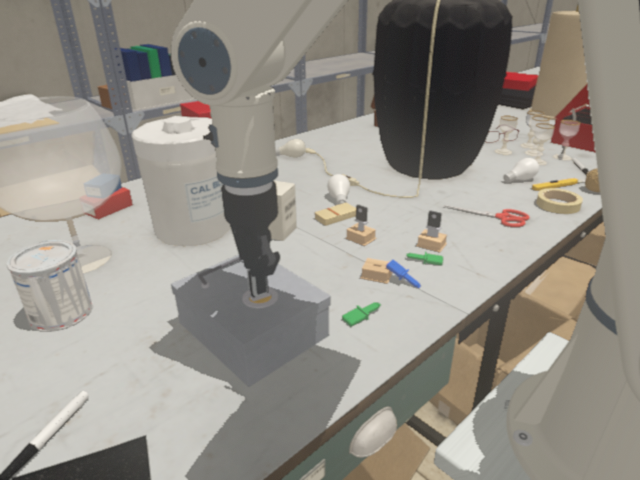

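At the stop, the moment about the vertical rose from 0.07 to 0.28 N m over the last few degrees. The shoulder is still on the brass at z 0.100 with a 14 N push. The other two keys, the tag block and the card box are where they were, so I'll hand in.

Run:
```python
from rig import robot
print(robot.close_job())
```

```text
the job is handed in; nothing more can be done
None
```

I put the flat key into the cash box lock and turned it to the stop. The job was handed in at about 13.8 s, with the gripper still holding the key there.

- **Key chosen:** I took the middle key. Its blade measured about 14 mm wide and 4–5 mm thick, while the other two were the square and wide keys.
- **Insertion:** I entered the slot, twisted 20° clockwise at the pin and pushed down. It came to a hard stop at 26 N, at the height I had worked out for the shoulder being home. The side and scene views showed the shoulder plate on the brass face.
- **Turn:** Only after that did I turn it, about 102° of gripper rotation in all including the blade's play. The moment rose from 0.07 to 0.28 N m over the last 5°, which I read as the stop. I could not read the cylinder angle directly.
- **Last state:** The shoulder was still down with a push of about 14 N, and the grip opening was about 9 mm.
- **Other items:** In the last scene view the other two keys and the tag block stood where they were, and so did the visible part of the card box.
- **Look-alikes:** The blue and green ones stood upright in the first picture and lie flat in the last. I never measured any contact with them, and they seem to have toppled on their own early on, but I did not confirm when or why.

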